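# Bring up the last three spokes of a cart wheel

## Task

This cart wheel in the truing stand is nearly built: only the three spoke nipples that follow the rim's riveted joint plate, going clockwise as you face the wheel, are still slack. In that order, one after the other, turn each nipple clockwise (seen from outside the rim) until you feel it bite, then give it exactly a quarter turn more and leave it so; swing the wheel round to bring the next one up. Go gently: do not overtighten a nipple, do not lean on the rim, and leave the other things on the cabinet where they are.

Things in the scene. Friction and masses are not known exactly. Their poses are not given: they have to be found in the camera images.
- hub_centre (a point): Centre of the wheel's hub, on the axle, 155 mm above the work surface; belongs to the fixed truing stand. Its z is up and its x runs along the axle, away from the robot. The stand (ply base 150 x 130 mm, two upright steel forks) does not move.
- wheel (a joint): Turn of the wheel on its axle (rad). It grows as the wheel's top moves to the left (anticlockwise as seen from the robot); at 0 the first slack nipple stands exactly on top, at 0.524 the second, at 1.047 the third. The wheel stays where it is left (drag 0.25 N m, some 2 N at the rim). Rim: 216 mm across, 32 mm wide.
- nipple_1_mid (a point): Centre of the first slack nipple: a square steel sleeve nut outside the rim, 12 x 12 mm across flats, 20 mm tall, centre 120 mm from the hub's axis, foot on a 2 mm washer. z points outward along the spoke, x and y square to the flats; turns with it. First nipple clockwise (seen from the robot) from the dark riveted plate. Tight nipples show a thread stub on top, slack ones none.
- nipple_2_mid (a point): Centre of the second slack nipple: a square steel sleeve nut outside the rim, 12 x 12 mm across flats, 20 mm tall, centre 120 mm from the hub's axis, foot on a 2 mm washer. z points outward along the spoke, x and y square to the flats; turns with it. Next one clockwise, 30 degrees (about 63 mm) on.
- nipple_3_mid (a point): Centre of the third slack nipple: a square steel sleeve nut outside the rim, 12 x 12 mm across flats, 20 mm tall, centre 120 mm from the hub's axis, foot on a 2 mm washer. z points outward along the spoke, x and y square to the flats; turns with it. Next one clockwise, 30 degrees (about 63 mm) on.
- spoke_1_end (a point): End of the first slack spoke, on top of its nipple, 130.0 mm from the hub centre. Slack, a nipple turns freely (0.03 N m); within 1.1 rad of its start, differently for each, it bites: the torque steps up at once to about 0.35 N m and stays so (grip firmly). Stays where left. From the bite on a quarter turn draws the spoke end outward by 0.31 mm (M8 thread), too little to be measured: count from the bite.
- spoke_2_end (a point): End of the second slack spoke, on top of its nipple, 130.0 mm from the hub centre. Slack, a nipple turns freely (0.03 N m); within 1.1 rad of its start, differently for each, it bites: the torque steps up at once to about 0.35 N m and stays so (grip firmly). Stays where left. From the bite on a quarter turn draws the spoke end outward by 0.31 mm (M8 thread), too little to be measured: count from the bite.
- spoke_3_end (a point): End of the third slack spoke, on top of its nipple, 130.0 mm from the hub centre. Slack, a nipple turns freely (0.03 N m); within 1.1 rad of its start, differently for each, it bites: the torque steps up at once to about 0.35 N m and stays so (grip firmly). Stays where left. From the bite on a quarter turn draws the spoke end outward by 0.31 mm (M8 thread), too little to be measured: count from the bite.
- glue_tin: Yellow glue bottle with black nozzle cap, 50 mm wide, 106 mm tall; bystander; origin under its foot.
- offcut_block: Light brown sawn offcut, about 73 x 100 x 26 mm; bystander; origin at its underside.
- offcut_pale: Short cream offcut, about 109 x 42 x 20 mm; bystander; origin at its underside.

How it is judged:
By the outcome, as a careful person would: the job done as asked, in the order asked, and still so for the second after the job is handed in, with the robot touching nothing.
It also fails if it takes over 72 s, if anything falls off the work surface, if the arm or the gripper's body presses on something with over 40 N, if the wrist force passes 120 N, or if a joint passes its speed limit or range.

## Robot

A 6-joint arm with a two-finger parallel gripper is mounted at the origin on a cart in front of the work surface, level with it; the furniture and walls round the work are solid. World frame = base frame: x ahead of the robot, y to its left, z up, the work surface at z = 0. Lengths are in m, angles in rad, forces in N, time in s.
With the tool pointing down it reaches from about 0.35 to 0.975 m from the base axis. Payload 4.9 kg.
Tool frame: the origin (TCP) lies at the very end of the fingers, on their centre line; the grasp point (between the pads) lies manip.grip_point_offset behind it (manip.grip_point_offset is the distance from the TCP to the grasp point, in m); z points along the fingers, y is the line along which they close (so a half turn about z gives the same grasp; the last joint's range is limited). The gripper opens to 85 mm and grips with 20 to 120 N. Pads are 22 mm wide; open, the fingers measure 114 mm over their backs; the gripper's body (76 mm by 85 mm) begins 54 mm behind the grasp point. The pads swing forward as they close: fully open they stand 13 mm farther back than shut.
Start: joints at [-1.275, 0.053, 1.613, -0, 1.476, -0.119], TCP at [0.252, -0.572, 0.231] pointing down, gripper open.
Joint ranges: [-3.01, 3.01], [-1.01, 2.22], [0.06, 2.58], [-1.02, 4.17], [0.09, 2.62], [-3.14, 3.14]. Speed limits (rad/s): [2.57, 2.57, 3.14, 3.14, 3.14, 3.14].

## Interface

Orientations are given as a unit quaternion [w, x, y, z].
In Python, from plant import manip gives the robot as it stands.
- The arm moves only by the shell command python3 -m crank 'ROWS' [OPENING]. ROWS is JSON, a list of rows, each an object of numbers: "x", "y", "z": the shift along the tool's x, y, z in cm; "turn": the turn about the tool's z in rad. In form: [{"x": .., "y": .., "z": .., "turn": ..}, ...]. A call has 1 to 5 rows; each row shifts and turns the commanded pose from where the row before left it, along the tool's axes as they then stand; what a row does not reach is not made up. A row lasts 1/10 s, in which the tool goes at most 50 mm and 8.59 degrees, less where a joint would pass 70% of its speed; a pose out of reach is approached as far as the arm can. A call with a gripper value outside its range is refused whole. OPENING is the opening in per cent of the stroke, from 0 (shut) to 100 (fully open), set as the call begins (- or left out, the last holds). The fingers move at their own pace and stop on an object; the grip force is fixed at half the most. Time passes only in rows, so rows that do not move let the fingers close. It gives the time, the measured TCP pose, the force, the opening and the grip force at its end, in the units of the state.
- manip.state(): the state, without advancing time (a new reading comes with each control period).
- manip.grab_frame(name): name is "scene" or "top"; returns (picture, depth): 420x560x3 uint8, red, green, blue; 420x560 float32, m along the optical axis (not along the pixel's ray), 0 where there is no reading.
- manip.camera_model(name): a dict with "mtx" (3x3 intrinsics, pixels), "k1" (the pictures are not rectified: a ray, as slopes to the right and down, at radius r is drawn at 1 + k1 r^2 times it, then the intrinsics apply), "world_to_cam" (4x4, takes a point from world to camera coordinates). Camera axes: x right, y down, z forward; pixel columns grow to the right and rows downward; lengths in m; the calibration is good to about 2 mm. A picture is of the moment at which its call begins. camera_model takes no time and is no camera call.
- manip.job_done(): hands the job in; it is judged then, once.
The state is a dict: "time": time; "joint_pos": joint angles; "joint_vel": joint speeds; "joint_efforts": joint torques, N m; "tool_pos": TCP position; "tool_rot": TCP orientation; "contact_force": force on the tool from outside, world axes, zero at the start; "ft_torque": the same for the moment, N m; "gripper_width": opening from 0.0 (shut) to 1.0 (fully open); "grasp_force": force on a finger pad.
Only numpy, scipy, OpenCV 4.12 (cv2) and the standard library are available. Lean on these libraries where they do the work, as an engineer would, in place of code of your own. Each camera call takes 0.05 s, during which the arm holds its last target. There are 200 camera calls.

## Working session

There is one attempt and no reset: what is moved stays moved. The work goes in short steps, Python scripts to look and compute and a shell command to move; the robot and the scene stay as the last step left them, time stands still between calls to the robot, and variables do not carry over. Pictures are saved under pics/ and viewed, at most 10 in all, crops included, and the job is handed in when it is done.

```bash
mkdir -p pics; ls; python3 - <<'E'
from plant import manip
import cv2,numpy as np
print(manip.state(), manip.grip_point_offset)
for n in("scene","top"):
    p,d=manip.grab_frame(n); np.savez(f"pics/{n}0.npz",p=p,d=d)
    cv2.imwrite(f"pics/{n}0.png",p[:,:,::-1]); m=manip.camera_model(n); print(n,m)
a=cv2.imread("pics/scene0.png");b=cv2.imread("pics/top0.png")
E
```

```text
pics
{'time': 0.0, 'joint_pos': array([-1.27498916e+00,  5.33726868e-02,  1.61429842e+00, -1.23878697e-05,
        1.47602179e+00, -1.18999214e-01]), 'joint_vel': array([ 1.94514660e-05,  7.37608314e-04,  7.35446405e-04,  1.68516223e-03,
        2.19524976e-03, -1.93607804e-05]), 'joint_efforts': array([ 3.97550912e-04, -3.93674397e+01, -3.70178246e+01, -3.78607319e-05,
        6.85645049e-03,  2.04085239e-05]), 'tool_pos': array([ 0.2516952 , -0.5713891 ,  0.23005058]), 'tool_rot': array([-1.04547781e-03,  9.78568285e-01,  2.05919907e-01, -9.88556164e-05]), 'contact_force': array([0.45331981, 0.32557201, 1.18602583]), 'ft_torque': array([ 0.00729193, -0.0487043 ,  0.03984735]), 'grasp_force': 0.0, 'gripper_width': 1.0023444250337366} 0.0187
scene {'mtx': array([[450.67148875,   0.        , 276.70696161],
       [  0.        , 450.67148875, 207.72597759],
       [  0.        ,   0.        ,   1.        ]]), 'k1': -0.018543036766028333, 'world_to_cam': array([[-0.70966579, -0.70437058, -0.01538013,  0.39166229],
       [-0.45549598,  0.4753557 , -0.75270204,  0.33001575],
       [ 0.53749221, -0.52716131, -0.65818165,  0.99218759],
       [ 0.        ,  0.        ,  0.        ,  1.        ]])}
top {'mtx': array([[467.33394886,   0.        , 281.27424633],
       [  0.        , 467.33394886, 205.93065057],
       [  0.        ,   0.        ,   1.        ]]), 'k1': -0.0037508869185685577, 'world_to_cam': array([[-0.02637546, -0.99956264, -0.01337417,  0.05574792],
       [-0.99399583,  0.02764508, -0.105868  ,  0.53440143],
       [ 0.10619142,  0.01050155, -0.99429025,  1.29019794],
       [ 0.        ,  0.        ,  0.        ,  1.        ]])}
```

View pics/scene0.png

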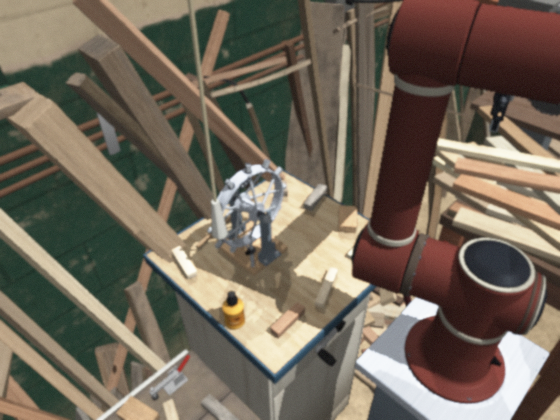

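View pics/top0.png

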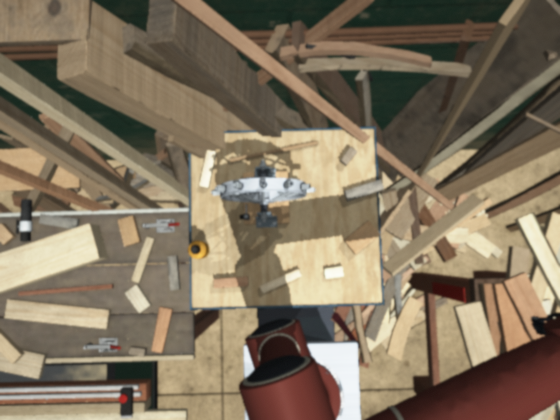

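```bash
python3 - <<'E'
import cv2
a=cv2.imread("pics/scene0.png")[150:275,195:305];b=cv2.imread("pics/top0.png")[155:240,205:320]
a=cv2.resize(a,(0,0),fx=4.8,fy=4.8,interpolation=3);b=cv2.resize(b,(0,0),fx=6.5,fy=6.5,interpolation=3)
cv2.imwrite("pics/sc1.png",a);cv2.imwrite("pics/tc1.png",b)
E
```

```text
(no output)
```

View pics/sc1.png

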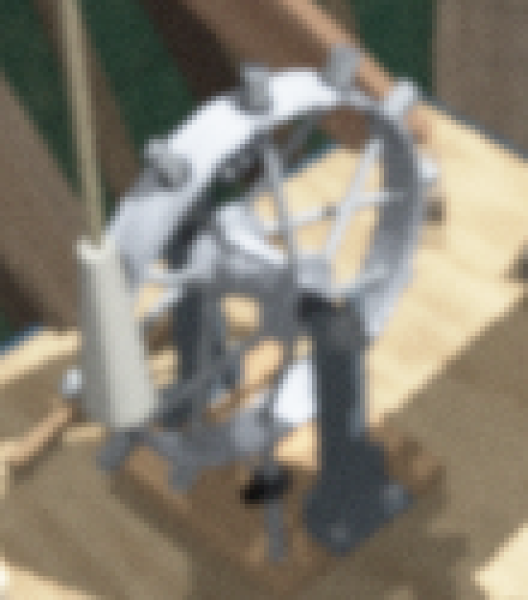

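View pics/tc1.png

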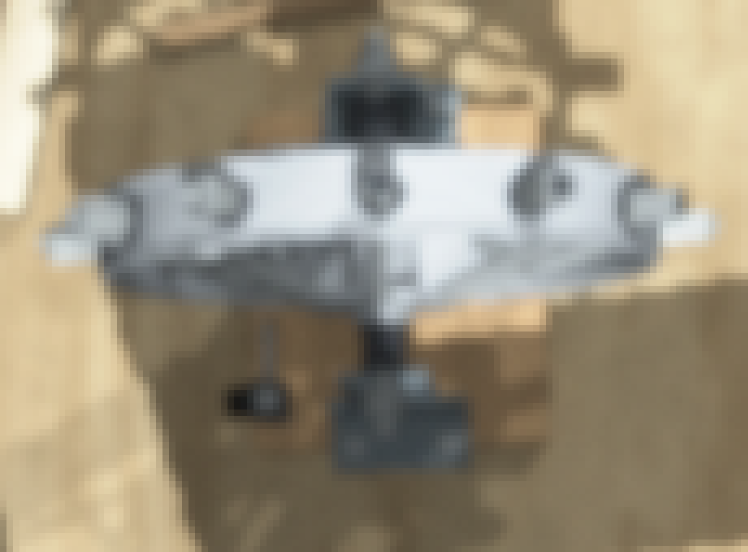

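```bash
cat > h.py <<'E'
import numpy as np,cv2
from plant import manip
def ray(n,u,v):
    m=manip.camera_model(n);K=m["mtx"];T=m["world_to_cam"]
    q=cv2.undistortPoints(np.array([[[u,v]]],float),K,np.array([m["k1"],0,0,0,0]))[0,0]
    return -T[:3,:3].T@T[:3,3], T[:3,:3].T@np.array([q[0],q[1],1])
def onplane(n,u,v,ax,val):
    o,d=ray(n,u,v); return o+d*(val-o[ax])/d[ax]
def proj(n,P):
    m=manip.camera_model(n);T=m["world_to_cam"];r=cv2.Rodrigues(T[:3,:3])[0]
    return cv2.projectPoints(np.array(P,float).reshape(-1,1,3),r,T[:3,3],m["mtx"],np.array([m["k1"],0,0,0,0]))[0][:,0]
E
python3 - <<'E'
from h import *
T=lambda u,v:(205+u/6.5,155+v/6.5)
S=lambda u,v:(195+u/4.8,150+v/4.8)
t=onplane("top",*T(378,190),2,.287);print("top nip",t)
X=t[0]
for u,v in[(100,215),(215,190),(545,185),(655,205)]:
    for z in(.285,.27,.23,.2): print((u,v),z,onplane("top",*T(u,v),2,z).round(3)) if z in(.27,.2) else 0
for u,v in[(165,163),(255,88),(341,66),(402,98),(430,170)]:
    p=onplane("scene",*S(u,v),0,X); print((u,v),p.round(3),np.degrees(np.arctan2(p[1]-t[1],p[2]-.155)).round(1),np.hypot(p[1]-t[1],p[2]-.155).round(3))
d=np.load("pics/scene0.npz")["d"]
u,v=map(int,S(115,330)); z=d[v,u]; o,r=ray("scene",u,v); print("bob",z,o+r*z)
u,v=map(int,S(80,100)); print([d[v,u+k] for k in(-2,-1,0,1,2)])
# side view: forks and things: heights near the wheel top
dt=np.load("pics/top0.npz")["d"]
for q in[(378,190),(260,400),(400,420),(378,50),(390,100)]:
    u,v=map(int,T(*q)); o,r=ray("top",u,v); print(q,(o+r*dt[v,u]).round(3))
E
```

```text
top nip [0.55899685 0.07849577 0.287     ]
(100, 215) 0.27 [0.555 0.179 0.27 ]
(100, 215) 0.2 [0.566 0.189 0.2  ]
(215, 190) 0.27 [0.563 0.137 0.27 ]
(215, 190) 0.2 [0.574 0.145 0.2  ]
(545, 185) 0.27 [0.562 0.02  0.27 ]
(545, 185) 0.2 [0.573 0.019 0.2  ]
(655, 205) 0.27 [ 0.553 -0.019  0.27 ]
(655, 205) 0.2 [ 0.564 -0.022  0.2  ]
(165, 163) [0.559 0.143 0.264] 30.6 0.126
(255, 88) [0.559 0.083 0.276] 2.1 0.122
(341, 66) [0.559 0.024 0.259] -27.4 0.118
(402, 98) [ 0.559 -0.019  0.216] -58.2 0.115
(430, 170) [ 0.559 -0.041  0.154] -90.4 0.119
bob 0.19076797 [0.01317307 0.56105555 0.77901483]
[np.float32(0.17767139), np.float32(0.17608921), np.float32(0.17875373), np.float32(0.17792036), np.float32(1.376401)]
(378, 190) [0.56  0.079 0.286]
(260, 400) [0.504 0.138 0.095]
(400, 420) [0.49  0.08  0.154]
(378, 50) [0.636 0.084 0.164]
(390, 100) [0.616 0.079 0.157]
```

The three stubless nipples appear to be at about 30°, 60° and 90° on the left. The plate isn't visible, so it is probably hidden lower left. The hub is at about (0.560, 0.079). I'll close the gripper into a poker and turn the wheel clockwise by pushing a nipple.

```bash
python3 -m crank '[{"z":-3,"turn":-0.1445},{"z":-3,"turn":-0.1445},{"z":-3,"turn":-0.1445},{"z":-3,"turn":-0.1445},{"z":-3,"turn":-0.1445}]' 0
python3 -m crank '[{"turn":-0.1445},{"turn":-0.1445},{"turn":-0.1445}]'
python3 -m crank '[{"x":4.5,"y":1.9},{"x":4.5,"y":1.9},{"x":4.5,"y":1.9},{"x":4.5,"y":1.9},{"x":4.5,"y":1.9}]'
python3 -m crank '[{"x":4.5,"y":1.9},{"x":4.5,"y":1.9},{"x":4.5,"y":1.9},{"x":4.5,"y":1.9},{"x":4.5,"y":1.9}]'
python3 -m crank '[{"x":4.5,"y":1.9},{"x":4.5,"y":1.9},{"x":4.5,"y":1.9},{"x":4.5,"y":1.9},{"x":4.5,"y":1.9}]'
```

```text
schema error: expected keys x, y, z, turn
schema error: expected keys x, y, z, turn
schema error: expected keys x, y, z, turn
schema error: expected keys x, y, z, turn
schema error: expected keys x, y, z, turn
```

```bash
python3 -m crank '[{"x":0,"y":0,"z":-3,"turn":-0.1445},{"x":0,"y":0,"z":-3,"turn":-0.1445},{"x":0,"y":0,"z":-3,"turn":-0.1445},{"x":0,"y":0,"z":-3,"turn":-0.1445},{"x":0,"y":0,"z":-3,"turn":-0.1445}]' 0
python3 -m crank '[{"x":0,"y":0,"z":0,"turn":-0.1445},{"x":0,"y":0,"z":0,"turn":-0.1445},{"x":0,"y":0,"z":0,"turn":-0.1445}]'
python3 -m crank '[{"x":4.5,"y":1.9,"z":0,"turn":0},{"x":4.5,"y":1.9,"z":0,"turn":0},{"x":4.5,"y":1.9,"z":0,"turn":0},{"x":4.5,"y":1.9,"z":0,"turn":0},{"x":4.5,"y":1.9,"z":0,"turn":0}]'
python3 -m crank '[{"x":4.5,"y":1.9,"z":0,"turn":0},{"x":4.5,"y":1.9,"z":0,"turn":0},{"x":4.5,"y":1.9,"z":0,"turn":0},{"x":4.5,"y":1.9,"z":0,"turn":0},{"x":4.5,"y":1.9,"z":0,"turn":0}]'
python3 -m crank '[{"x":4.5,"y":1.9,"z":0,"turn":0},{"x":4.5,"y":1.9,"z":0,"turn":0},{"x":4.5,"y":1.9,"z":0,"turn":0},{"x":4.5,"y":1.9,"z":0,"turn":0},{"x":4.5,"y":1.9,"z":0,"turn":0}]'
```

```text
time: 0.6
tool_pos: [0.2518, -0.5717, 0.3818]
tool_rot: [-0.001, 0.841, 0.541, 0.0]
contact_force: [-0.4, -0.0, 0.4]
gripper_width: 0.145
grasp_force: 0.0
time: 0.9
tool_pos: [0.2519, -0.5719, 0.381]
tool_rot: [-0.0, 0.705, 0.709, 0.0]
contact_force: [0.2, -0.1, 0.6]
gripper_width: -0.004
grasp_force: 0.0
time: 1.4
tool_pos: [0.3471, -0.345, 0.3807]
tool_rot: [-0.0, 0.707, 0.707, 0.0]
contact_force: [0.2, 0.2, 0.6]
gripper_width: 0.0
grasp_force: 0.0
time: 1.9
tool_pos: [0.442, -0.12, 0.3809]
tool_rot: [-0.0, 0.707, 0.707, -0.0]
contact_force: [-0.2, -1.2, -0.9]
gripper_width: -0.0
grasp_force: 0.0
time: 2.4
tool_pos: [0.5371, 0.1051, 0.3808]
tool_rot: [-0.0, 0.707, 0.707, -0.0]
contact_force: [1.0, -1.0, 0.4]
gripper_width: -0.004
grasp_force: 0.0
```

```bash
python3 -m crank '[{"x":3.0,"y":1.2,"z":0,"turn":0},{"x":3.1,"y":1.1,"z":0,"turn":0},{"x":0,"y":0,"z":4.2,"turn":0},{"x":0,"y":0,"z":4.2,"turn":0},{"x":0,"y":0,"z":4.3,"turn":0}]'
python3 -m crank '[{"x":-1.6,"y":0,"z":-0.4,"turn":0},{"x":-1.6,"y":0,"z":-0.4,"turn":0},{"x":-1.6,"y":0,"z":-0.4,"turn":0},{"x":-1.6,"y":0,"z":-0.3,"turn":0}]'
python3 -m crank '[{"x":-1.6,"y":0,"z":0,"turn":0},{"x":-1.6,"y":0,"z":0.1,"turn":0},{"x":-1.6,"y":0,"z":0.2,"turn":0},{"x":-1.6,"y":0,"z":0.2,"turn":0}]'
python3 -m crank '[{"x":1,"y":0,"z":-4,"turn":0},{"x":3,"y":-4,"z":-4,"turn":0},{"x":0,"y":-5,"z":-2,"turn":0},{"x":0,"y":-5,"z":0,"turn":0},{"x":0,"y":0,"z":0,"turn":0}]'
python3 - <<'E'
from h import *
a,d=manip.grab_frame("scene");b,_=manip.grab_frame("top")
a=cv2.resize(a[150:275,195:305,::-1],(0,0),fx=4.4,fy=4.4,interpolation=3);b=cv2.resize(b[155:235,205:320,::-1],(0,0),fx=2.7,fy=2.7,interpolation=3)
c=np.zeros((550,800,3),np.uint8);c[:a.shape[0],:a.shape[1]]=a;c[:b.shape[0],484:484+b.shape[1]]=b
cv2.imwrite("pics/c2.png",c)
E
```

```text
time: 2.9
tool_pos: [0.5597, 0.1645, 0.2527]
tool_rot: [0.0, 0.707, 0.707, 0.0]
contact_force: [-0.1, -0.4, -0.0]
gripper_width: -0.0
grasp_force: 0.0
time: 3.3
tool_pos: [0.5606, 0.0986, 0.2716]
tool_rot: [0.001, 0.707, 0.707, 0.001]
contact_force: [0.0, 2.0, -1.4]
gripper_width: 0.001
grasp_force: 0.9
time: 3.7
tool_pos: [0.5598, 0.0345, 0.2642]
tool_rot: [-0.0, 0.707, 0.707, -0.0]
contact_force: [-0.8, 1.7, 0.3]
gripper_width: 0.004
grasp_force: 0.7
time: 4.2
tool_pos: [0.4285, 0.0689, 0.3556]
tool_rot: [0.002, 0.707, 0.707, 0.001]
contact_force: [1.3, -0.2, 0.0]
gripper_width: 0.0
grasp_force: 0.0
```

View pics/c2.png

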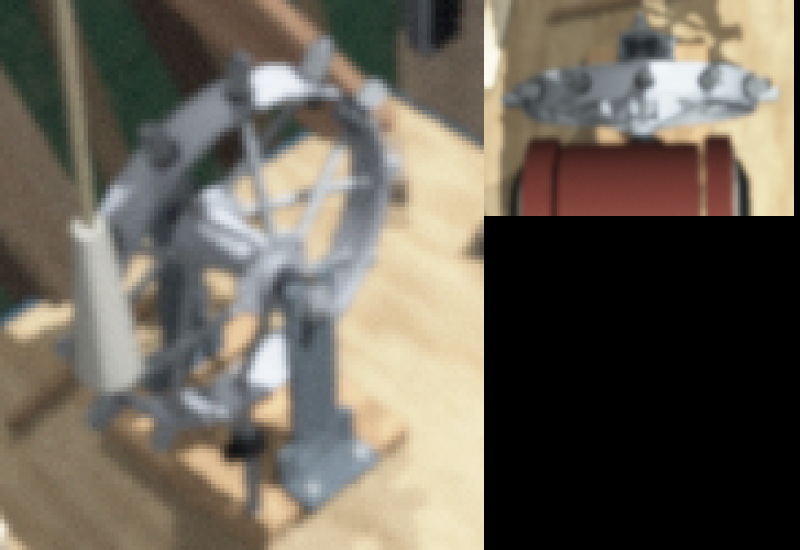

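```bash
python3 -m crank '[{"x":4.8,"y":0,"z":0,"turn":0},{"x":4.9,"y":4,"z":0,"turn":0},{"x":0,"y":4.6,"z":0,"turn":0},{"x":0,"y":4.6,"z":1,"turn":0},{"x":0,"y":0,"z":4.6,"turn":0}]'
python3 -m crank '[{"x":0,"y":0,"z":4.6,"turn":0},{"x":-1.6,"y":0,"z":-0.4,"turn":0},{"x":-1.6,"y":0,"z":-0.4,"turn":0},{"x":-1.6,"y":0,"z":-0.4,"turn":0},{"x":-1.6,"y":0,"z":-0.3,"turn":0}]'
python3 -m crank '[{"x":-1.6,"y":0,"z":0,"turn":0},{"x":-1.6,"y":0,"z":0.1,"turn":0},{"x":-1.6,"y":0,"z":0.2,"turn":0},{"x":-1.6,"y":0,"z":0.2,"turn":0}]'
python3 -m crank '[{"x":1,"y":0,"z":-4.5,"turn":0},{"x":0,"y":0,"z":-4.5,"turn":0},{"x":-5,"y":0,"z":-2,"turn":0},{"x":-5,"y":-3,"z":0,"turn":0},{"x":-5,"y":-3,"z":0,"turn":0}]'
python3 -m crank '[{"x":-5,"y":-3,"z":0,"turn":0},{"x":-5,"y":-3,"z":0,"turn":0},{"x":-5,"y":-3,"z":0,"turn":0},{"x":-5,"y":-1,"z":0,"turn":0},{"x":-5,"y":0,"z":0,"turn":0}]'
cat > snap.py <<'E'
from h import *
import sys
a,d=manip.grab_frame("scene");b,_=manip.grab_frame("top")
a=cv2.resize(a[150:275,215:305,::-1],(0,0),fx=4.4,fy=4.4,interpolation=3);b=cv2.resize(b[165:215,210:315,::-1],(0,0),fx=3.8,fy=3.8,interpolation=3)
c=np.zeros((550,800,3),np.uint8);c[:a.shape[0],:a.shape[1]]=a;c[:b.shape[0],400:400+b.shape[1]]=b
cv2.imwrite(sys.argv[1],c)
E
python3 snap.py pics/c3.png
```

```text
time: 4.8
tool_pos: [0.5637, 0.1559, 0.3004]
tool_rot: [0.003, 0.708, 0.707, 0.003]
contact_force: [-0.0, 0.3, 0.1]
gripper_width: 0.001
grasp_force: 0.0
time: 5.3
tool_pos: [0.562, 0.0932, 0.283]
tool_rot: [0.007, 0.706, 0.708, 0.008]
contact_force: [-5.8, 1.9, 34.7]
gripper_width: 0.004
grasp_force: 31.9
time: 5.7
tool_pos: [0.5603, 0.0258, 0.2668]
tool_rot: [0.005, 0.707, 0.707, 0.003]
contact_force: [-1.9, 0.4, 2.7]
gripper_width: -0.001
grasp_force: 1.1
time: 6.2
tool_pos: [0.5053, -0.0965, 0.3707]
tool_rot: [0.0, 0.707, 0.707, -0.0]
contact_force: [0.8, -2.0, 0.2]
gripper_width: 0.001
grasp_force: 0.0
time: 6.7
tool_pos: [0.4164, -0.325, 0.3704]
tool_rot: [0.0, 0.708, 0.706, -0.0]
contact_force: [1.6, -0.1, 0.4]
gripper_width: 0.001
grasp_force: 0.0
```

View pics/c3.png

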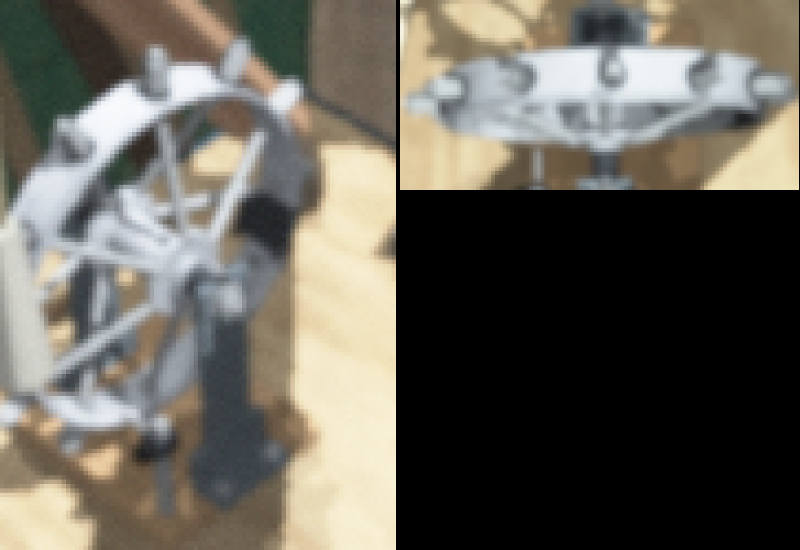

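The plate is now visible as a dark patch inside the rim on the right, at about (265,220) in the crop, or roughly right 105°. That would put the slack nipples at the original 0°, right 30° and right 60°. I'll check this numerically.

```bash
python3 - <<'E'
from h import *
H=np.array([.56,.079,.155])
p1,d1=manip.grab_frame("scene");p0=np.load("pics/scene0.npz")["p"]
def P(a,x=0,r=.1): a=np.radians(a);return H+[x,-r*np.sin(a),r*np.cos(a)]
for nm,p in(("first",p0),("now",p1)):
    print(nm)
    for a in range(-75,136,15):
        uv=[proj("scene",P(a,x))[0].round().astype(int) for x in(.0,.01)]
        print(a,uv[0],[int(p[v,u].mean()) for u,v in uv],end="; ")
    print()
s=onplane("scene",215+265/4.4,150+220/4.4,0,.56);print(s,np.degrees(np.arctan2(-(s[1]-.079),s[2]-.155)),np.hypot(s[1]-.079,s[2]-.155))
a=cv2.resize(p0[155:215,215:305,::-1],(0,0),fx=8,fy=8,interpolation=2);cv2.imwrite("pics/z0.png",a)
E
```

```text
first
-75 [222 217] [195, 202]; -60 [224 207] [178, 141]; -45 [228 198] [196, 214]; -30 [234 188] [190, 141]; -15 [242 181] [212, 243]; 0 [250 175] [195, 142]; 15 [257 171] [234, 245]; 30 [265 170] [185, 238]; 45 [271 172] [132, 176]; 60 [275 176] [95, 100]; 75 [278 181] [95, 107]; 90 [279 188] [101, 101]; 105 [278 196] [111, 111]; 120 [276 205] [158, 158]; 135 [272 213] [184, 127]; 
now
-75 [222 217] [206, 210]; -60 [224 207] [186, 145]; -45 [228 198] [202, 221]; -30 [234 188] [211, 171]; -15 [242 181] [227, 247]; 0 [250 175] [225, 239]; 15 [257 171] [242, 246]; 30 [265 170] [198, 243]; 45 [271 172] [135, 164]; 60 [275 176] [101, 102]; 75 [278 181] [96, 134]; 90 [279 188] [110, 104]; 105 [278 196] [54, 54]; 120 [276 205] [46, 46]; 135 [272 213] [121, 135]; 
[ 0.56       -0.0052095   0.12392672] 110.25404488063583 0.08975961620912645
```

View pics/z0.png

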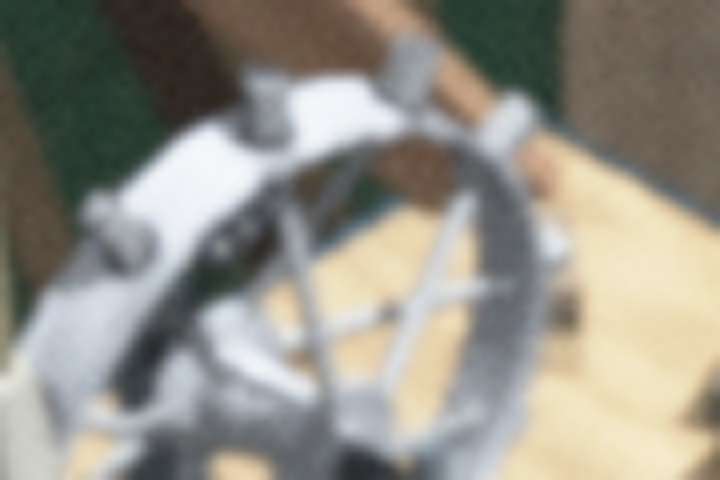

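Rivets are visible at (225,240), left 15° in the first picture, so the slack nipples were at 0°, R30 and R60. They now stand at about R123, R153 and R183. I'll push the wheel back anticlockwise about 123°, pushing only on tight nipples.

```bash
python3 -m crank '[{"x":4.5,"y":2,"z":0,"turn":0},{"x":4.5,"y":2,"z":0,"turn":0},{"x":4.5,"y":2,"z":0,"turn":0},{"x":4.5,"y":2,"z":0,"turn":0},{"x":4.5,"y":2,"z":0,"turn":0}]'
python3 -m crank '[{"x":4.5,"y":2,"z":0,"turn":0},{"x":3,"y":2,"z":0,"turn":0},{"x":0,"y":0,"z":3,"turn":0},{"x":0,"y":0,"z":0,"turn":0}]'
python3 -c "
from plant import manip;print(manip.state()['joint_pos'].round(3))"
```

```text
time: 7.35
tool_pos: [0.5184, -0.0943, 0.3704]
tool_rot: [-0.0, 0.707, 0.707, -0.0]
contact_force: [0.3, 0.4, -0.1]
gripper_width: -0.002
grasp_force: 0.0
time: 7.75
tool_pos: [0.5565, -0.0198, 0.3357]
tool_rot: [-0.003, 0.706, 0.708, -0.003]
contact_force: [-1.0, -0.6, -1.6]
gripper_width: -0.004
grasp_force: 0.0
[-0.169 -0.145  1.632 -0.     1.662 -0.172]
```

```bash
python3 -m crank '[{"x":0,"y":0.3,"z":4.1,"turn":0},{"x":0,"y":0,"z":4.1,"turn":0},{"x":0,"y":0,"z":0,"turn":0},{"x":1.6,"y":0,"z":-0.2,"turn":0}]'
python3 -m crank '[{"x":1.6,"y":0,"z":-0.4,"turn":0},{"x":1.6,"y":0,"z":-0.4,"turn":0},{"x":1.6,"y":0,"z":-0.4,"turn":0},{"x":1.6,"y":0,"z":-0.2,"turn":0}]'
python3 -m crank '[{"x":1.6,"y":0,"z":0,"turn":0},{"x":1.6,"y":0,"z":0.1,"turn":0},{"x":1.5,"y":0,"z":0.2,"turn":0},{"x":1.3,"y":0,"z":0.1,"turn":0},{"x":0,"y":0,"z":0,"turn":0}]'
python3 -m crank '[{"x":-1,"y":0,"z":-4,"turn":0},{"x":-4.5,"y":0,"z":-4,"turn":0},{"x":-4.5,"y":0,"z":0,"turn":0},{"x":-4,"y":0,"z":0,"turn":0},{"x":0,"y":0,"z":0,"turn":0}]'
```

```text
time: 8.15
tool_pos: [0.5602, -0.0066, 0.2608]
tool_rot: [-0.001, 0.708, 0.706, -0.001]
contact_force: [-0.3, 0.6, 1.0]
gripper_width: 0.001
grasp_force: 0.0
time: 8.55
tool_pos: [0.5611, 0.0596, 0.277]
tool_rot: [0.002, 0.707, 0.707, 0.001]
contact_force: [0.8, -3.1, 1.9]
gripper_width: 0.001
grasp_force: 1.5
time: 9.05
tool_pos: [0.5595, 0.1204, 0.2691]
tool_rot: [-0.002, 0.706, 0.708, -0.001]
contact_force: [-0.4, 0.1, 0.4]
gripper_width: 0.0
grasp_force: 0.0
time: 9.55
tool_pos: [0.5601, -0.0176, 0.3434]
tool_rot: [-0.0, 0.709, 0.705, -0.0]
contact_force: [-0.7, 0.9, -0.9]
gripper_width: 0.001
grasp_force: 0.0
```

```bash
python3 -m crank '[{"x":0,"y":0,"z":4.4,"turn":0},{"x":0,"y":0,"z":4.4,"turn":0},{"x":0,"y":0,"z":0,"turn":0},{"x":1.6,"y":0,"z":-0.2,"turn":0}]'
python3 -m crank '[{"x":1.6,"y":0,"z":-0.4,"turn":0},{"x":1.6,"y":0,"z":-0.4,"turn":0},{"x":1.6,"y":0,"z":-0.4,"turn":0},{"x":1.6,"y":0,"z":-0.1,"turn":0}]'
python3 -m crank '[{"x":1.6,"y":0,"z":0,"turn":0},{"x":1.6,"y":0,"z":0.2,"turn":0},{"x":1.5,"y":0,"z":0.3,"turn":0},{"x":1.2,"y":0,"z":0.1,"turn":0},{"x":0,"y":0,"z":0,"turn":0}]'
python3 -m crank '[{"x":-1,"y":0,"z":-4,"turn":0},{"x":-4.5,"y":-3,"z":-4,"turn":0},{"x":-4.5,"y":-4,"z":-1,"turn":0},{"x":-4.5,"y":-4,"z":0,"turn":0},{"x":-4.5,"y":-3,"z":0,"turn":0}]'
python3 -m crank '[{"x":-4.5,"y":0,"z":0,"turn":0},{"x":-4.5,"y":0,"z":0,"turn":0},{"x":0,"y":0,"z":0,"turn":0}]' 45
sed -i 's/:305/:305/' snap.py; python3 snap.py pics/c4.png
```

```text
time: 9.95
tool_pos: [0.5592, 0.0012, 0.2566]
tool_rot: [-0.001, 0.708, 0.706, -0.002]
contact_force: [-2.6, -5.1, 2.5]
gripper_width: 0.001
grasp_force: 2.4
time: 10.35
tool_pos: [0.5608, 0.0671, 0.2775]
tool_rot: [0.002, 0.707, 0.707, 0.001]
contact_force: [-6.5, -4.1, 5.9]
gripper_width: 0.001
grasp_force: 4.1
time: 10.85
tool_pos: [0.5611, 0.1273, 0.267]
tool_rot: [0.001, 0.706, 0.708, 0.002]
contact_force: [0.6, -0.1, 0.1]
gripper_width: 0.001
grasp_force: 0.0
time: 11.35
tool_pos: [0.444, -0.035, 0.3453]
tool_rot: [0.002, 0.707, 0.708, 0.002]
contact_force: [1.4, -1.4, 0.2]
gripper_width: -0.0
grasp_force: 0.0
time: 11.65
tool_pos: [0.4444, -0.1285, 0.3441]
tool_rot: [0.002, 0.71, 0.705, 0.0]
contact_force: [0.7, 0.5, 0.5]
gripper_width: 0.45
grasp_force: 0.0
```

View pics/c4.png

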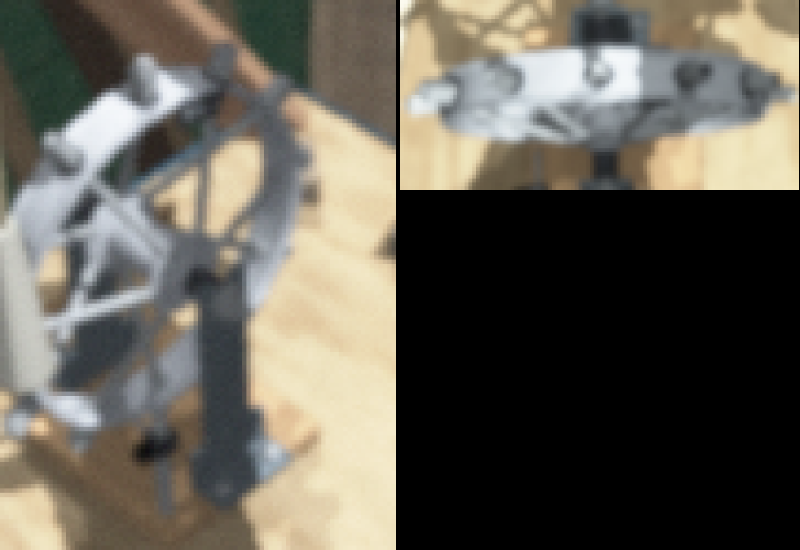

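The top nipple (597,65) has a stub and the dark plate is at R15–20 in the scene crop (205,100), so slack nipple 1 is at R30. One more 30° push is needed.

```bash
python3 -m crank '[{"x":4.4,"y":2.9,"z":0,"turn":0},{"x":4.4,"y":2.9,"z":0,"turn":0},{"x":4.4,"y":2.9,"z":0,"turn":0},{"x":4.4,"y":2.9,"z":0,"turn":0},{"x":0,"y":0,"z":0,"turn":0}]' 0
python3 -m crank '[{"x":0,"y":0,"z":4,"turn":0},{"x":0,"y":0,"z":3.5,"turn":0},{"x":0,"y":0,"z":0,"turn":0}]'
```

```text
time: 12.25
tool_pos: [0.556, 0.0492, 0.3424]
tool_rot: [-0.001, 0.704, 0.71, 0.001]
contact_force: [-0.8, -0.2, -0.9]
gripper_width: -0.002
grasp_force: 0.0
time: 12.55
tool_pos: [0.5525, 0.044, 0.2635]
tool_rot: [-0.002, 0.706, 0.708, -0.002]
contact_force: [-0.3, 0.2, 0.3]
gripper_width: 0.001
grasp_force: 0.0
```

```bash
python3 -m crank '[{"x":1.4,"y":0.8,"z":-0.6,"turn":0},{"x":1.4,"y":0,"z":-0.1,"turn":0},{"x":1.4,"y":0,"z":0,"turn":0},{"x":1.4,"y":0,"z":0.1,"turn":0}]'
python3 -m crank '[{"x":1.3,"y":0,"z":0.2,"turn":0},{"x":1.2,"y":0,"z":0.2,"turn":0},{"x":0,"y":0,"z":0,"turn":0}]'
python3 -m crank '[{"x":-1,"y":0,"z":-4,"turn":0},{"x":-4.5,"y":-3,"z":-4,"turn":0},{"x":-4.5,"y":-4,"z":-1,"turn":0},{"x":-4.5,"y":-4,"z":0,"turn":0},{"x":-4.5,"y":-3,"z":0,"turn":0}]'
python3 -m crank '[{"x":-4.5,"y":0,"z":0,"turn":-0.14},{"x":-4.5,"y":0,"z":0,"turn":-0.14},{"x":0,"y":0,"z":0,"turn":-0.14}]' 45
python3 snap.py pics/c5.png
```

```text
time: 12.95
tool_pos: [0.5635, 0.0999, 0.2759]
tool_rot: [0.002, 0.707, 0.707, 0.001]
contact_force: [1.7, -3.3, -1.0]
gripper_width: 0.001
grasp_force: 1.4
time: 13.25
tool_pos: [0.5616, 0.1258, 0.2691]
tool_rot: [-0.001, 0.706, 0.708, -0.0]
contact_force: [-1.0, -0.4, 0.1]
gripper_width: -0.0
grasp_force: 0.0
time: 13.75
tool_pos: [0.4449, -0.0359, 0.3485]
tool_rot: [0.0, 0.706, 0.708, 0.001]
contact_force: [0.1, -0.7, 0.2]
gripper_width: 0.003
grasp_force: 0.0
time: 14.05
tool_pos: [0.4517, -0.1241, 0.3473]
tool_rot: [-0.0, 0.55, 0.835, -0.0]
contact_force: [0.5, 1.2, 0.2]
gripper_width: 0.449
grasp_force: 0.0
```

View pics/c5.png

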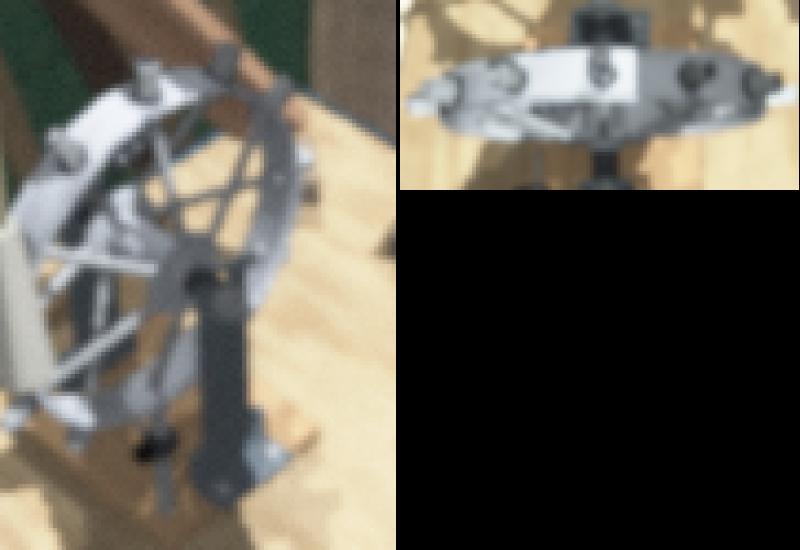

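```bash
python3 -m crank '[{"x":0,"y":0,"z":0,"turn":0.14},{"x":0,"y":0,"z":0,"turn":0.14},{"x":0,"y":0,"z":0,"turn":0.14},{"x":4,"y":2.4,"z":0,"turn":0},{"x":4,"y":2.4,"z":0,"turn":0}]'
python3 -m crank '[{"x":4,"y":2.4,"z":0,"turn":0},{"x":4,"y":2.2,"z":0,"turn":0},{"x":4.2,"y":1.5,"z":0,"turn":0},{"x":0,"y":0,"z":0,"turn":0},{"x":0,"y":0,"z":0,"turn":0}]'
python3 -c "
from plant import manip;s=manip.state();print(s['tool_pos'].round(4),s['tool_rot'].round(4))"
```

```text
time: 14.65
tool_pos: [0.5016, -0.04, 0.3481]
tool_rot: [0.0, 0.714, 0.7, 0.001]
contact_force: [0.6, -1.0, 0.3]
gripper_width: 0.452
grasp_force: 0.0
time: 15.15
tool_pos: [0.5638, 0.0817, 0.3474]
tool_rot: [-0.001, 0.712, 0.703, -0.0]
contact_force: [-0.1, 0.0, 0.5]
gripper_width: 0.45
grasp_force: 0.0
[0.5638 0.0817 0.3474] [-5.000e-04  7.116e-01  7.026e-01 -4.000e-04]
```

```bash
cat > st.py <<'E'
from plant import manip
import numpy as np
s=manip.state();r=s['tool_rot'];print('#',round(s['time'],2),(s['tool_pos']*1000).round(1),'yaw',round(2*np.arctan2(r[2],r[1]),3),'F',s['contact_force'].round(1),'Tz',s['ft_torque'].round(3),'w',round(s['gripper_width'],3),'g',round(s['grasp_force'],1),'j6',round(s['joint_pos'][5],2),'te',s['joint_efforts'][5].round(3))
E
python3 -m crank '[{"x":-0.37,"y":-0.28,"z":4,"turn":-0.013},{"x":0,"y":0,"z":3.9,"turn":0},{"x":0,"y":0,"z":0,"turn":0}]' >/dev/null; python3 st.py
python3 -m crank '[{"x":0,"y":0,"z":0,"turn":0},{"x":0,"y":0,"z":0,"turn":0}]' 22 >/dev/null; python3 st.py
python3 -m crank '[{"x":0,"y":0,"z":0,"turn":0},{"x":0,"y":0,"z":0,"turn":0}]' 17 >/dev/null; python3 st.py
```

```text
# 15.45 [558.5  75.4 262.6] yaw 1.567 F [ 0.9 -0.4 -0.2] Tz [0.023 0.026 0.001] w 0.455 g 0.0 j6 0.01 te 0.0
# 15.65 [562.1  75.8 271.8] yaw 1.569 F [-0.6  0.2  0.6] Tz [-0.01  -0.054 -0.036] w 0.22 g 0.0 j6 0.0 te 0.004
# 15.85 [561.8  75.8 271.8] yaw 1.569 F [-3.9 -0.5  6.1] Tz [-0.166  0.644  0.019] w 0.172 g 7.8 j6 0.0 te -0.012
```

```bash

python3 -m crank '[{"x":0.1,"y":-0.1,"z":0,"turn":0},{"x":0,"y":0,"z":0,"turn":0}]' >/dev/null; python3 st.py
python3 -m crank '[{"x":0,"y":-0.1,"z":0,"turn":0},{"x":0,"y":0,"z":0,"turn":0}]' >/dev/null; python3 st.py
python3 -m crank '[{"x":0,"y":0,"z":0,"turn":0},{"x":0,"y":0,"z":0,"turn":0}]' 15 >/dev/null; python3 st.py
```

```text
# 16.05 [561.7  76.6 271.8] yaw 1.569 F [-0.3 -2.1  6. ] Tz [-0.351  0.061 -0.02 ] w 0.17 g 7.7 j6 0.01 te -0.02
# 16.25 [561.5  76.6 271.8] yaw 1.569 F [ 3.6 -1.5  7. ] Tz [-0.38  -0.604 -0.023] w 0.171 g 7.8 j6 0.01 te -0.044
# 16.45 [561.5  76.6 271.9] yaw 1.569 F [ 4.1 -2.8  5.5] Tz [-0.354 -0.584  0.015] w 0.158 g 23.7 j6 0.01 te -0.044
```

```bash

python3 -m crank '[{"x":0.1,"y":0.1,"z":0.1,"turn":0},{"x":0,"y":0,"z":0,"turn":0}]' 20 >/dev/null; python3 st.py
python3 -m crank '[{"x":0,"y":0,"z":0,"turn":0},{"x":0,"y":0,"z":0,"turn":0},{"x":0,"y":0,"z":0,"turn":0}]' 0 >/dev/null; python3 st.py
python3 -m crank '[{"x":0,"y":0,"z":0,"turn":0.05},{"x":0,"y":0,"z":0,"turn":0}]' >/dev/null; python3 st.py
python3 -m crank '[{"x":0,"y":0,"z":0,"turn":0.05},{"x":0,"y":0,"z":0,"turn":0}]' >/dev/null; python3 st.py
```

```text
# 16.65 [560.7  78.4 267.7] yaw 1.57 F [ 1.7 -0.3  1.8] Tz [-0.01  -0.373  0.026] w 0.205 g 1.2 j6 0.01 te -0.006
# 16.95 [561.5  78.4 268.1] yaw 1.57 F [4.8 0.9 1.5] Tz [ 0.09  -0.903  0.007] w 0.132 g 58.5 j6 0.01 te -0.031
# 17.15 [561.4  78.4 268.1] yaw 1.519 F [5.5 0.2 1.3] Tz [ 0.036 -0.881 -0.026] w 0.136 g 59.0 j6 0.06 te 0.166
# 17.35 [561.3  78.4 268.1] yaw 1.47 F [6.  0.8 2. ] Tz [ 0.132 -0.883 -0.025] w 0.136 g 59.0 j6 0.11 te 0.192
```

```bash
cat > chk.py <<'E'
from plant import manip
import sys
exec(open('st.py').read())
sys.exit(1 if abs(s['ft_torque'][2])>0.15 else 0)
E
R='python3 chk.py'
python3 -m crank '[{"x":0,"y":0.1,"z":0,"turn":0.05},{"x":0,"y":0,"z":0,"turn":0}]' >/dev/null; python3 chk.py &&
python3 -m crank '[{"x":0,"y":0,"z":0,"turn":0.05},{"x":0,"y":0,"z":0,"turn":0}]' >/dev/null && python3 chk.py &&
python3 -m crank '[{"x":0,"y":0,"z":0,"turn":0.05},{"x":0,"y":0,"z":0,"turn":0}]' >/dev/null && python3 chk.py &&
python3 -m crank '[{"x":0,"y":0,"z":0,"turn":0.05},{"x":0,"y":0,"z":0,"turn":0}]' >/dev/null && python3 chk.py &&
python3 -m crank '[{"x":0,"y":0,"z":0,"turn":0.05},{"x":0,"y":0,"z":0,"turn":0}]' >/dev/null && python3 chk.py &&
python3 -m crank '[{"x":0,"y":0,"z":0,"turn":0.05},{"x":0,"y":0,"z":0,"turn":0}]' >/dev/null && python3 chk.py &&
python3 -m crank '[{"x":0,"y":0,"z":0,"turn":0.05},{"x":0,"y":0,"z":0,"turn":0}]' >/dev/null && python3 chk.py &&
python3 -m crank '[{"x":0,"y":0,"z":0,"turn":0.05},{"x":0,"y":0,"z":0,"turn":0}]' >/dev/null && python3 chk.py
```

```text
# 17.55 [561.3  78.4 268.1] yaw 1.421 F [0.5 0.9 4.4] Tz [ 0.219 -0.145 -0.008] w 0.134 g 59.3 j6 0.16 te 0.205
# 17.75 [561.2  78.4 268. ] yaw 1.371 F [0.6 1.8 3.8] Tz [ 0.267 -0.011  0.001] w 0.134 g 59.3 j6 0.21 te 0.208
# 17.95 [561.1  78.4 268. ] yaw 1.322 F [0.5 1.9 4.6] Tz [0.268 0.116 0.015] w 0.13 g 59.3 j6 0.26 te 0.209
# 18.15 [561.   78.3 268. ] yaw 1.272 F [-0.1  3.   4.8] Tz [0.286 0.142 0.062] w 0.136 g 59.3 j6 0.31 te 0.181
# 18.35 [560.9  78.3 268. ] yaw 1.222 F [-0.4  1.1  5.1] Tz [0.296 0.203 0.015] w 0.136 g 59.4 j6 0.36 te 0.183
# 18.55 [560.8  78.3 268. ] yaw 1.172 F [-1.4  2.6  4.8] Tz [0.307 0.288 0.013] w 0.13 g 59.4 j6 0.41 te 0.185
# 18.75 [560.7  78.4 268. ] yaw 1.122 F [-1.9  1.6  4.7] Tz [ 0.341  0.374 -0.031] w 0.133 g 59.4 j6 0.46 te 0.186
# 18.95 [560.6  78.4 268. ] yaw 1.072 F [-2.2  1.7  6.5] Tz [0.331 0.446 0.025] w 0.136 g 59.5 j6 0.51 te 0.188
```

```bash

python3 -m crank '[{"x":0,"y":0,"z":0,"turn":0.05},{"x":0,"y":0,"z":0,"turn":0}]' >/dev/null; python3 chk.py &&
python3 -m crank '[{"x":0,"y":0,"z":0,"turn":0.05},{"x":0,"y":0,"z":0,"turn":0}]' >/dev/null && python3 chk.py &&
python3 -m crank '[{"x":0,"y":0,"z":0,"turn":0.05},{"x":0,"y":0,"z":0,"turn":0}]' >/dev/null && python3 chk.py &&
python3 -m crank '[{"x":0,"y":0,"z":0,"turn":0.05},{"x":0,"y":0,"z":0,"turn":0}]' >/dev/null && python3 chk.py &&
python3 -m crank '[{"x":0,"y":0,"z":0,"turn":0.05},{"x":0,"y":0,"z":0,"turn":0}]' >/dev/null && python3 chk.py &&
python3 -m crank '[{"x":0,"y":0,"z":0,"turn":0.05},{"x":0,"y":0,"z":0,"turn":0}]' >/dev/null && python3 chk.py &&
python3 -m crank '[{"x":0,"y":0,"z":0,"turn":0.05},{"x":0,"y":0,"z":0,"turn":0}]' >/dev/null && python3 chk.py &&
python3 -m crank '[{"x":0,"y":0,"z":0,"turn":0.05},{"x":0,"y":0,"z":0,"turn":0}]' >/dev/null && python3 chk.py &&
python3 -m crank '[{"x":0,"y":0,"z":0,"turn":0.05},{"x":0,"y":0,"z":0,"turn":0}]' >/dev/null && python3 chk.py &&
python3 -m crank '[{"x":0,"y":0,"z":0,"turn":0.05},{"x":0,"y":0,"z":0,"turn":0}]' >/dev/null && python3 chk.py &&
python3 -m crank '[{"x":0,"y":0,"z":0,"turn":0.05},{"x":0,"y":0,"z":0,"turn":0}]' >/dev/null && python3 chk.py &&
python3 -m crank '[{"x":0,"y":0,"z":0,"turn":0.05},{"x":0,"y":0,"z":0,"turn":0}]' >/dev/null && python3 chk.py
```

```text
# 19.15 [560.5  78.4 268. ] yaw 1.022 F [-2.   1.4  5.9] Tz [0.357 0.478 0.003] w 0.134 g 59.5 j6 0.56 te 0.189
# 19.35 [560.5  78.4 268. ] yaw 0.972 F [-2.3  2.   6.7] Tz [ 0.39   0.591 -0.034] w 0.131 g 59.5 j6 0.61 te 0.19
# 19.55 [560.4  78.5 268. ] yaw 0.922 F [-1.6  1.9  6.3] Tz [0.39  0.619 0.007] w 0.135 g 59.6 j6 0.66 te 0.192
# 19.75 [560.3  78.5 268. ] yaw 0.872 F [-2.9  2.1  5.6] Tz [0.459 0.683 0.007] w 0.137 g 59.6 j6 0.71 te 0.193
# 19.95 [560.2  78.6 268. ] yaw 0.822 F [-3.5  1.8  6.7] Tz [ 0.453  0.762 -0.013] w 0.136 g 59.7 j6 0.76 te 0.194
# 20.15 [560.1  78.6 268. ] yaw 0.772 F [-3.7  2.1  6.1] Tz [0.447 0.801 0.021] w 0.134 g 59.7 j6 0.81 te 0.195
# 20.35 [560.   78.7 268. ] yaw 0.722 F [-4.2  2.8  6.4] Tz [0.507 0.818 0.017] w 0.138 g 59.8 j6 0.86 te 0.196
# 20.55 [560.   78.7 268. ] yaw 0.672 F [-4.6  2.6  5.9] Tz [0.533 0.915 0.109] w 0.13 g 59.1 j6 0.91 te 0.266
# 20.75 [558.8  78.3 268.1] yaw 0.622 F [-8.9  0.9  9.3] Tz [0.254 1.752 0.014] w 0.121 g 58.9 j6 0.96 te 0.169
# 20.95 [558.7  78.4 268.1] yaw 0.572 F [-9.8  0.5  9.5] Tz [0.339 1.819 0.041] w 0.122 g 59.1 j6 1.01 te 0.19
# 21.15 [558.6  78.6 268.1] yaw 0.522 F [-9.2  2.5  8.6] Tz [ 0.456  1.869 -0.037] w 0.124 g 59.2 j6 1.06 te 0.191
# 21.35 [558.5  78.8 268. ] yaw 0.472 F [-9.6  2.   9.8] Tz [ 0.495  1.883 -0.032] w 0.12 g 59.2 j6 1.11 te 0.192
```

```bash

python3 -m crank '[{"x":0,"y":0,"z":0,"turn":0},{"x":0,"y":0,"z":0,"turn":0}]' 25 >/dev/null; python3 st.py
python3 -m crank '[{"x":0,"y":0,"z":0,"turn":0},{"x":0,"y":0,"z":0,"turn":0}]' 17 >/dev/null; python3 st.py
python3 -m crank '[{"x":0,"y":0,"z":0,"turn":0},{"x":0,"y":0,"z":0,"turn":0}]' 15 >/dev/null; python3 st.py
python3 -m crank '[{"x":0,"y":0,"z":0,"turn":0},{"x":0,"y":0,"z":0,"turn":0},{"x":0,"y":0,"z":0,"turn":0}]' 0 >/dev/null; python3 st.py
```

```text
# 21.55 [560.7  77.8 266.5] yaw 0.471 F [-0.  -0.2  0.1] Tz [ 0.016  0.017 -0.036] w 0.248 g 0.0 j6 1.11 te -0.01
# 21.75 [560.7  78.1 266.7] yaw 0.47 F [-1.6  1.4 -0.1] Tz [0.143 0.21  0.043] w 0.169 g 0.7 j6 1.11 te -0.004
# 21.95 [560.5  78.1 266.7] yaw 0.47 F [-2.3  1.8 -3.7] Tz [ 0.203  0.55  -0.039] w 0.148 g 3.9 j6 1.11 te -0.026
# 22.25 [560.4  78.2 266.9] yaw 0.47 F [-5.7  0.8 -3.5] Tz [0.501 0.997 0.123] w 0.124 g 58.4 j6 1.11 te 0.029
```

```bash

python3 -m crank '[{"x":0,"y":0,"z":0,"turn":0.05},{"x":0,"y":0,"z":0,"turn":0}]' >/dev/null; python3 chk.py &&
python3 -m crank '[{"x":0,"y":0,"z":0,"turn":0.05},{"x":0,"y":0,"z":0,"turn":0}]' >/dev/null && python3 chk.py &&
python3 -m crank '[{"x":0,"y":0,"z":0,"turn":0.05},{"x":0,"y":0,"z":0,"turn":0}]' >/dev/null && python3 chk.py
```

```text
# 22.45 [560.4  78.2 266.9] yaw 0.419 F [-5.2  0.6 -2. ] Tz [0.47  1.077 0.05 ] w 0.124 g 58.7 j6 1.16 te 0.164
# 22.65 [560.4  78.3 266.9] yaw 0.37 F [-4.9  2.1 -2.8] Tz [0.546 1.056 0.277] w 0.126 g 58.4 j6 1.21 te 0.485
```

Bite felt between yaw 0.419 and 0.370. I'll now turn a quarter turn more, to a tool yaw of about -1.185, monitoring as I go.

```bash

python3 -m crank '[{"x":-0.08,"y":-0.03,"z":0,"turn":0.05},{"x":0,"y":0,"z":0,"turn":0}]' >/dev/null; python3 st.py
python3 -m crank '[{"x":0,"y":0,"z":0,"turn":0.05},{"x":0,"y":0,"z":0,"turn":0.05},{"x":0,"y":0,"z":0,"turn":0}]' >/dev/null; python3 st.py
python3 -m crank '[{"x":0,"y":0,"z":0,"turn":0.07},{"x":0,"y":0,"z":0,"turn":0.07},{"x":0,"y":0,"z":0,"turn":0}]' >/dev/null; python3 st.py
```

```text
# 22.85 [560.2  78.3 266.9] yaw 0.321 F [-2.4  2.5 -5.4] Tz [0.648 0.504 0.342] w 0.118 g 58.4 j6 1.26 te 0.516
# 23.15 [560.2  78.4 266.9] yaw 0.221 F [-1.2  2.  -6.1] Tz [0.833 0.539 0.332] w 0.12 g 58.4 j6 1.36 te 0.523
# 23.45 [560.2  78.7 267. ] yaw 0.082 F [-1.6  4.3 -6.9] Tz [1.044 0.502 0.379] w 0.12 g 58.5 j6 1.5 te 0.596
```

```bash

python3 -m crank '[{"x":0,"y":-0.08,"z":0,"turn":0.1},{"x":0,"y":0,"z":0,"turn":0.1},{"x":0,"y":0,"z":0,"turn":0.1},{"x":0,"y":0,"z":0,"turn":0.1},{"x":0,"y":0,"z":0,"turn":0}]' >/dev/null; python3 st.py
python3 -m crank '[{"x":0,"y":0,"z":0,"turn":0.1},{"x":0,"y":0,"z":0,"turn":0.1},{"x":0,"y":0,"z":0,"turn":0.1},{"x":0,"y":0,"z":0,"turn":0.1},{"x":0,"y":0,"z":0,"turn":0}]' >/dev/null; python3 st.py
```

```text
# 23.95 [560.2  79.3 267. ] yaw -0.318 F [-0.9  3.6 -8.3] Tz [1.2   0.429 0.208] w 0.122 g 58.4 j6 1.9 te 0.708
# 24.45 [561.1  79.4 267.1] yaw -0.717 F [ 1.8  4.7 -8.7] Tz [ 1.25  -0.257  0.248] w 0.12 g 59.1 j6 2.3 te 0.621
```

```bash

python3 -m crank '[{"x":0,"y":0,"z":0,"turn":0.1},{"x":0,"y":0,"z":0,"turn":0.1},{"x":0,"y":0,"z":0,"turn":0.1},{"x":0,"y":0,"z":0,"turn":0},{"x":0,"y":0,"z":0,"turn":0}]' >/dev/null; python3 st.py
python3 -m crank '[{"x":0,"y":0,"z":0,"turn":0.1},{"x":0,"y":0,"z":0,"turn":0.07},{"x":0,"y":0,"z":0,"turn":0},{"x":0,"y":0,"z":0,"turn":0}]' >/dev/null; python3 st.py
```

```text
# 24.95 [561.2  79.3 267.1] yaw -1.016 F [  1.4   4.8 -10. ] Tz [ 1.114 -0.285  0.112] w 0.12 g 58.9 j6 2.6 te 0.124
# 25.35 [561.2  79.2 267.1] yaw -1.186 F [ 3.1  5.1 -9.4] Tz [ 1.056 -0.317  0.247] w 0.119 g 59.1 j6 2.76 te 0.3
```

```bash

python3 -m crank '[{"x":0,"y":0,"z":0,"turn":0},{"x":0,"y":0,"z":0,"turn":0},{"x":0,"y":0,"z":-3.5,"turn":0},{"x":0,"y":0,"z":-3.5,"turn":-0.145},{"x":0,"y":0,"z":0,"turn":-0.145}]' 45 >/dev/null; python3 st.py
python3 -m crank '[{"x":0,"y":0,"z":0,"turn":-0.145},{"x":0,"y":0,"z":0,"turn":-0.145},{"x":0,"y":0,"z":0,"turn":-0.145},{"x":0,"y":0,"z":0,"turn":-0.145},{"x":0,"y":0,"z":0,"turn":-0.145}]' 0 >/dev/null
python3 -m crank '[{"x":0,"y":0,"z":0,"turn":-0.145},{"x":0,"y":0,"z":0,"turn":-0.145},{"x":0,"y":0,"z":0,"turn":-0.145},{"x":0,"y":0,"z":0,"turn":-0.145},{"x":0,"y":0,"z":0,"turn":-0.145}]' >/dev/null
python3 -m crank '[{"x":0,"y":0,"z":0,"turn":-0.145},{"x":0,"y":0,"z":0,"turn":-0.145},{"x":0,"y":0,"z":0,"turn":-0.145},{"x":0,"y":0,"z":0,"turn":-0.145},{"x":0,"y":0,"z":0,"turn":-0.145}]' >/dev/null
python3 -m crank '[{"x":0,"y":0,"z":0,"turn":-0.145},{"x":0,"y":0,"z":0,"turn":-0.145},{"x":-1.6,"y":0,"z":0,"turn":0},{"x":-1.6,"y":0,"z":0,"turn":0},{"x":0,"y":0,"z":0,"turn":0}]' >/dev/null; python3 st.py
```

```text
# 25.85 [563.3  78.  346.9] yaw -0.894 F [-1.  -0.8  1.1] Tz [ 0.059  0.091 -0.01 ] w 0.45 g 0.0 j6 2.47 te 1.215
# 27.85 [560.5  44.2 338.5] yaw 1.56 F [-0.3  0.2 -0.3] Tz [ 0.042 -0.028 -0.036] w 0.001 g 0.0 j6 -0.04 te -0.12
```

```bash

python3 -m crank '[{"x":0,"y":0,"z":3.5,"turn":-0.01},{"x":0,"y":0,"z":3.4,"turn":0},{"x":0,"y":0,"z":0,"turn":0},{"x":1.4,"y":0,"z":-0.1,"turn":0}]' >/dev/null; python3 st.py
python3 -m crank '[{"x":1.4,"y":0,"z":-0.1,"turn":0},{"x":1.4,"y":0,"z":0,"turn":0},{"x":1.4,"y":0,"z":0.1,"turn":0}]' >/dev/null; python3 st.py
python3 -m crank '[{"x":1.4,"y":0,"z":0.1,"turn":0},{"x":1.2,"y":0,"z":0.2,"turn":0},{"x":0,"y":0,"z":0,"turn":0}]' >/dev/null; python3 st.py
python3 -m crank '[{"x":-1,"y":0,"z":-4,"turn":0},{"x":-3.7,"y":0,"z":-4,"turn":0},{"x":0,"y":0,"z":0,"turn":0},{"x":0,"y":0,"z":0,"turn":0}]' 45 >/dev/null; python3 st.py
```

```text
# 28.25 [560.   59.9 269.8] yaw 1.572 F [ 0.9 -1.6 -1.3] Tz [-0.84   0.075  0.047] w -0.001 g 3.2 j6 -0.03 te -0.315
# 28.55 [560.7 104.2 271.7] yaw 1.575 F [ 1.3 -2.1 -0.4] Tz [-0.417 -0.078 -0.005] w -0.003 g 1.1 j6 0.05 te -0.203
# 28.85 [559.5 131.  266.6] yaw 1.577 F [-0.3  0.2 -0.2] Tz [ 0.012  0.02  -0.039] w -0.002 g 0.0 j6 0.09 te 0.098
# 29.25 [560.6  84.6 345.1] yaw 1.574 F [-0.3 -0.3 -0.3] Tz [0.056 0.022 0.001] w 0.449 g 0.0 j6 0.02 te -0.013
```

```bash

python3 -m crank '[{"x":-0.5,"y":0.12,"z":0,"turn":-0.1425},{"x":0,"y":0,"z":0,"turn":-0.1425},{"x":0,"y":0,"z":0,"turn":-0.1425},{"x":0,"y":0,"z":0,"turn":-0.1425},{"x":0,"y":0,"z":0,"turn":-0.1425}]' >/dev/null
python3 -m crank '[{"x":0,"y":0,"z":0,"turn":-0.1425},{"x":0,"y":0,"z":0,"turn":-0.1425},{"x":0,"y":0,"z":0,"turn":-0.1425},{"x":0,"y":0,"z":0,"turn":-0.1425},{"x":0,"y":0,"z":0,"turn":-0.1425}]' >/dev/null
python3 -m crank '[{"x":0,"y":0,"z":3.5,"turn":-0.1425},{"x":0,"y":0,"z":3.6,"turn":0},{"x":0,"y":0,"z":0,"turn":0},{"x":0,"y":0,"z":0,"turn":0}]' >/dev/null;python3 st.py
```

```text
# 30.65 [560.4  80.4 271. ] yaw 3.143 F [ 1.  -0.5  0.7] Tz [ 0.007 -0.009  0.065] w 0.451 g 0.0 j6 -1.56 te 0.001
```

```bash

python3 -m crank '[{"x":-0.13,"y":-0.08,"z":0.4,"turn":0},{"x":0,"y":0,"z":0,"turn":0}]' 25 >/dev/null; python3 st.py
python3 -m crank '[{"x":0,"y":0,"z":0,"turn":0},{"x":0,"y":0,"z":0,"turn":0}]' 18 >/dev/null; python3 st.py
python3 -m crank '[{"x":0,"y":0,"z":0,"turn":0},{"x":0,"y":0,"z":0,"turn":0}]' 15 >/dev/null; python3 st.py
python3 -m crank '[{"x":0,"y":0,"z":0,"turn":0},{"x":0,"y":0,"z":0,"turn":0},{"x":0,"y":0,"z":0,"turn":0}]' 0 >/dev/null; python3 st.py
```

```text
# 30.85 [563.5  79.2 270.3] yaw 3.142 F [1.  0.6 1.6] Tz [ 0.229 -0.126 -0.01 ] w 0.25 g 0.6 j6 -1.56 te -0.016
# 31.05 [563.3  79.4 270.2] yaw 3.142 F [0.6 2.5 2.2] Tz [ 0.398 -0.128  0.061] w 0.179 g 1.2 j6 -1.56 te -0.015
# 31.25 [562.7  79.3 269.1] yaw 3.142 F [1.1 2.4 1.6] Tz [ 0.336 -0.064 -0.021] w 0.15 g 1.2 j6 -1.56 te -0.011
# 31.55 [562.8  79.3 269.2] yaw 3.142 F [0.1 3.7 5.1] Tz [ 0.79   0.017 -0.029] w 0.12 g 59.0 j6 -1.56 te -0.029
```

```bash

python3 -m crank '[{"x":0,"y":0,"z":0.1,"turn":0.05},{"x":0,"y":0,"z":0,"turn":0}]' >/dev/null; python3 chk.py &&
python3 -m crank '[{"x":0,"y":0,"z":0,"turn":0.05},{"x":0,"y":0,"z":0,"turn":0}]' >/dev/null && python3 chk.py &&
python3 -m crank '[{"x":0,"y":0,"z":0,"turn":0.05},{"x":0,"y":0,"z":0,"turn":0}]' >/dev/null && python3 chk.py &&
python3 -m crank '[{"x":0,"y":0,"z":0,"turn":0.05},{"x":0,"y":0,"z":0,"turn":0}]' >/dev/null && python3 chk.py &&
python3 -m crank '[{"x":0,"y":0,"z":0,"turn":0.05},{"x":0,"y":0,"z":0,"turn":0}]' >/dev/null && python3 chk.py &&
python3 -m crank '[{"x":0,"y":0,"z":0,"turn":0.05},{"x":0,"y":0,"z":0,"turn":0}]' >/dev/null && python3 chk.py &&
python3 -m crank '[{"x":0,"y":0,"z":0,"turn":0.05},{"x":0,"y":0,"z":0,"turn":0}]' >/dev/null && python3 chk.py &&
python3 -m crank '[{"x":0,"y":0,"z":0,"turn":0.05},{"x":0,"y":0,"z":0,"turn":0}]' >/dev/null && python3 chk.py &&
python3 -m crank '[{"x":0,"y":0,"z":0,"turn":0.05},{"x":0,"y":0,"z":0,"turn":0}]' >/dev/null && python3 chk.py &&
python3 -m crank '[{"x":0,"y":0,"z":0,"turn":0.05},{"x":0,"y":0,"z":0,"turn":0}]' >/dev/null && python3 chk.py
```

```text
# 31.75 [562.8  79.2 269.2] yaw 3.092 F [-1.   2.8  7.6] Tz [ 0.668  0.331 -0.057] w 0.121 g 59.4 j6 -1.51 te 0.137
# 31.95 [562.8  79.2 269.2] yaw 3.042 F [-1.8  3.   8.1] Tz [0.664 0.282 0.025] w 0.118 g 59.4 j6 -1.46 te 0.138
# 32.15 [562.8  79.1 269.2] yaw 2.991 F [-2.3  0.9  8.8] Tz [ 0.642  0.267 -0.004] w 0.119 g 59.4 j6 -1.41 te 0.139
# 32.35 [562.8  79.1 269.2] yaw 2.941 F [-1.9  1.9  8. ] Tz [ 0.576  0.308 -0.025] w 0.115 g 59.4 j6 -1.36 te 0.139
# 32.55 [562.8  79.  269.2] yaw 2.891 F [-1.9  1.1  8.9] Tz [ 0.628  0.366 -0.041] w 0.118 g 59.4 j6 -1.31 te 0.14
# 32.75 [562.7  79.  269.2] yaw 2.842 F [-2.2  1.9  7.9] Tz [0.614 0.322 0.074] w 0.114 g 59.4 j6 -1.26 te 0.259
# 32.95 [562.7  78.9 269.2] yaw 2.792 F [-2.8  1.3  8.1] Tz [0.491 0.378 0.319] w 0.122 g 59.4 j6 -1.21 te 0.472
```

```bash

python3 -m crank '[{"x":0,"y":0,"z":0,"turn":0.1},{"x":0,"y":0,"z":0,"turn":0.1},{"x":0,"y":0,"z":0,"turn":0.1},{"x":0,"y":0,"z":0,"turn":0.1},{"x":0,"y":0,"z":0,"turn":0.1}]' >/dev/null; python3 st.py
python3 -m crank '[{"x":0,"y":0,"z":0,"turn":0.1},{"x":0,"y":0,"z":0,"turn":0.1},{"x":0,"y":0,"z":0,"turn":0.1},{"x":0,"y":0,"z":0,"turn":0.1},{"x":0,"y":0,"z":0,"turn":0.1}]' >/dev/null; python3 st.py
python3 -m crank '[{"x":0,"y":0,"z":0,"turn":0.1},{"x":0,"y":0,"z":0,"turn":0.1},{"x":0,"y":0,"z":0,"turn":0.1},{"x":0,"y":0,"z":0,"turn":0.1},{"x":0,"y":0,"z":0,"turn":0}]' >/dev/null; python3 st.py
```

```text
# 33.45 [562.3  78.5 269.2] yaw 2.289 F [-3.3 -0.8  9.5] Tz [0.22  0.659 0.327] w 0.116 g 59.3 j6 -0.71 te -0.449
# 33.95 [561.8  78.5 269.2] yaw 1.789 F [-5.3 -0.1  9.9] Tz [0.322 1.126 0.354] w 0.12 g 59.3 j6 -0.21 te -0.441
# 34.45 [561.3  78.9 269.2] yaw 1.392 F [-6.6  0.4 11.4] Tz [0.573 1.365 0.29 ] w 0.12 g 59.5 j6 0.19 te 0.646
```

Torque is steady at about 0.33 N·m. I'll finish the remaining 0.157 rad and release.

```bash

python3 -m crank '[{"x":0,"y":0,"z":0,"turn":0.1},{"x":0,"y":0,"z":0,"turn":0.057},{"x":0,"y":0,"z":0,"turn":0}]' >/dev/null; python3 st.py
python3 -m crank '[{"x":0,"y":0,"z":0,"turn":0},{"x":0,"y":0,"z":0,"turn":0},{"x":0,"y":0,"z":-3.5,"turn":0},{"x":0,"y":0,"z":-3.5,"turn":-0.11},{"x":0,"y":0,"z":0,"turn":-0.11}]' 45 >/dev/null; python3 st.py
python3 -m crank '[{"x":0,"y":0,"z":0,"turn":-0.11},{"x":-1.6,"y":0,"z":0,"turn":0},{"x":-1.6,"y":0,"z":0,"turn":0},{"x":0,"y":0,"z":0,"turn":0},{"x":0,"y":0,"z":0,"turn":0}]' 0 >/dev/null; python3 st.py
```

```text
# 34.75 [561.2  79.1 269.2] yaw 1.235 F [-7.4  2.2 11.5] Tz [0.686 1.532 0.291] w 0.119 g 59.5 j6 0.34 te 0.527
# 35.25 [564.3  78.6 342.8] yaw 1.459 F [ 0.9 -0.1  1.1] Tz [ 0.016 -0.046  0.009] w 0.45 g 0.0 j6 0.12 te 0.922
# 35.75 [562.2  46.1 336.9] yaw 1.563 F [ 0.1 -0.6  0.2] Tz [ 0.026 -0.009  0.001] w -0.002 g 0.0 j6 -0.04 te -0.003
```

```bash

python3 -m crank '[{"x":0,"y":-0.1,"z":3.3,"turn":-0.008},{"x":0,"y":0,"z":3.4,"turn":0},{"x":0,"y":0,"z":0,"turn":0},{"x":1.4,"y":0,"z":-0.1,"turn":0}]' >/dev/null; python3 st.py
python3 -m crank '[{"x":1.4,"y":0,"z":-0.1,"turn":0},{"x":1.4,"y":0,"z":0,"turn":0},{"x":1.4,"y":0,"z":0.1,"turn":0}]' >/dev/null; python3 st.py
python3 -m crank '[{"x":1.2,"y":0,"z":0.1,"turn":0},{"x":0.7,"y":0,"z":0.2,"turn":0},{"x":0,"y":0,"z":0,"turn":0}]' >/dev/null; python3 st.py
python3 -m crank '[{"x":-1,"y":0,"z":-4,"turn":0},{"x":-3.3,"y":0,"z":-4,"turn":0},{"x":0,"y":0,"z":0,"turn":-0.1425},{"x":0,"y":0,"z":0,"turn":-0.1425},{"x":0,"y":0,"z":0,"turn":-0.1425}]' 45 >/dev/null; python3 st.py
python3 -m crank '[{"x":0,"y":0,"z":0,"turn":-0.1425},{"x":0,"y":0,"z":0,"turn":-0.1425},{"x":0,"y":0,"z":0,"turn":-0.1425},{"x":0,"y":0,"z":0,"turn":-0.1425},{"x":0,"y":0,"z":0,"turn":-0.1425}]' >/dev/null
python3 -m crank '[{"x":0,"y":0,"z":0,"turn":-0.1425},{"x":0,"y":0,"z":0,"turn":-0.1425},{"x":0,"y":0,"z":0,"turn":-0.1425},{"x":0,"y":0,"z":0,"turn":0},{"x":0,"y":0,"z":0,"turn":0}]' >/dev/null; python3 st.py
```

```text
# 36.15 [561.   60.7 271.1] yaw 1.571 F [ 0.1 -0.4  2.3] Tz [-0.002 -0.03   0.029] w 0.003 g 0.0 j6 -0.02 te -0.317
# 36.45 [562.  104.6 273.5] yaw 1.574 F [ 0.1 -1.6 -0.3] Tz [-0.374 -0.04   0.029] w -0.001 g 0.9 j6 0.05 te -0.211
# 36.75 [561.  123.6 268.4] yaw 1.575 F [ 0.3 -0.2  0.8] Tz [-0.03  -0.015 -0.064] w -0.003 g 0.0 j6 0.08 te 0.06
# 37.25 [561.5  79.9 347.7] yaw 2.006 F [ 0.1 -0.9 -0.1] Tz [-0.014  0.072 -0.001] w 0.451 g 0.0 j6 -0.43 te 1.174
# 38.25 [561.3  80.2 347.1] yaw 3.138 F [-0.1  0.4  0.6] Tz [ 0.006  0.002 -0.007] w 0.449 g 0.0 j6 -1.56 te -0.033
```

```bash

python3 -m crank '[{"x":-0.05,"y":-0.08,"z":3.9,"turn":0.004},{"x":0,"y":0,"z":3.8,"turn":0},{"x":0,"y":0,"z":0.2,"turn":0},{"x":0,"y":0,"z":0,"turn":0}]' >/dev/null;python3 st.py
python3 -m crank '[{"x":0,"y":0,"z":0,"turn":0},{"x":0,"y":0,"z":0,"turn":0}]' 25 >/dev/null; python3 st.py
python3 -m crank '[{"x":0,"y":0,"z":0,"turn":0},{"x":0,"y":0,"z":0,"turn":0}]' 17 >/dev/null; python3 st.py
python3 -m crank '[{"x":0,"y":0,"z":0,"turn":0},{"x":0,"y":0,"z":0,"turn":0},{"x":0,"y":0,"z":0,"turn":0}]' 0 >/dev/null; python3 st.py
```

```text
# 38.65 [561.3  79.4 267.5] yaw 3.135 F [0.5 0.1 0.3] Tz [0.019 0.051 0.013] w 0.446 g 0.0 j6 -1.56 te 0.011
# 38.85 [562.3  79.4 269.6] yaw 3.136 F [ 0.5 -0.7  0.1] Tz [0.013 0.025 0.032] w 0.251 g 0.0 j6 -1.56 te 0.005
# 39.05 [562.   79.4 268.8] yaw 3.137 F [ 0.  -0.8 -0.6] Tz [ 0.042  0.042 -0.019] w 0.169 g 0.1 j6 -1.56 te 0.003
# 39.35 [562.1  79.5 268.9] yaw 3.137 F [-0.6  0.9  4.3] Tz [ 0.117  0.108 -0.017] w 0.118 g 58.5 j6 -1.56 te -0.02
```

```bash
cat > chk.py <<'E'
from plant import manip
import sys
exec(open('st.py').read())
sys.exit(1 if abs(s['ft_torque'][2])>0.15 or s['joint_efforts'][5]>.3 else 0)
E
python3 -m crank '[{"x":0,"y":0,"z":0.1,"turn":0.05},{"x":0,"y":0,"z":0,"turn":0}]' >/dev/null; python3 chk.py &&
python3 -m crank '[{"x":0,"y":0,"z":0,"turn":0.05},{"x":0,"y":0,"z":0,"turn":0}]' >/dev/null && python3 chk.py &&
python3 -m crank '[{"x":0,"y":0,"z":0,"turn":0.05},{"x":0,"y":0,"z":0,"turn":0}]' >/dev/null && python3 chk.py &&
python3 -m crank '[{"x":0,"y":0,"z":0,"turn":0.05},{"x":0,"y":0,"z":0,"turn":0}]' >/dev/null && python3 chk.py &&
python3 -m crank '[{"x":0,"y":0,"z":0,"turn":0.05},{"x":0,"y":0,"z":0,"turn":0}]' >/dev/null && python3 chk.py &&
python3 -m crank '[{"x":0,"y":0,"z":0,"turn":0.05},{"x":0,"y":0,"z":0,"turn":0}]' >/dev/null && python3 chk.py &&
python3 -m crank '[{"x":0,"y":0,"z":0,"turn":0.05},{"x":0,"y":0,"z":0,"turn":0}]' >/dev/null && python3 chk.py &&
python3 -m crank '[{"x":0,"y":0,"z":0,"turn":0.05},{"x":0,"y":0,"z":0,"turn":0}]' >/dev/null && python3 chk.py &&
python3 -m crank '[{"x":0,"y":0,"z":0,"turn":0.05},{"x":0,"y":0,"z":0,"turn":0}]' >/dev/null && python3 chk.py &&
python3 -m crank '[{"x":0,"y":0,"z":0,"turn":0.05},{"x":0,"y":0,"z":0,"turn":0}]' >/dev/null && python3 chk.py &&
python3 -m crank '[{"x":0,"y":0,"z":0,"turn":0.05},{"x":0,"y":0,"z":0,"turn":0}]' >/dev/null && python3 chk.py &&
python3 -m crank '[{"x":0,"y":0,"z":0,"turn":0.05},{"x":0,"y":0,"z":0,"turn":0}]' >/dev/null && python3 chk.py &&
python3 -m crank '[{"x":0,"y":0,"z":0,"turn":0.05},{"x":0,"y":0,"z":0,"turn":0}]' >/dev/null && python3 chk.py &&
python3 -m crank '[{"x":0,"y":0,"z":0,"turn":0.05},{"x":0,"y":0,"z":0,"turn":0}]' >/dev/null && python3 chk.py
```

```text
# 39.55 [562.1  79.4 268.9] yaw 3.086 F [-2.2 -0.5  7.1] Tz [0.112 0.319 0.029] w 0.122 g 59.1 j6 -1.51 te 0.154
# 39.75 [562.1  79.4 268.9] yaw 3.036 F [-1.6 -0.6  7.6] Tz [ 0.053  0.326 -0.024] w 0.124 g 59.0 j6 -1.46 te 0.154
# 39.95 [562.1  79.4 268.9] yaw 2.986 F [-3.  -0.8  6.8] Tz [ 0.023  0.392 -0.025] w 0.123 g 59.0 j6 -1.41 te 0.155
# 40.15 [562.1  79.4 268.9] yaw 2.936 F [-1.6 -0.1  7.2] Tz [ 0.006  0.321 -0.002] w 0.121 g 59.0 j6 -1.36 te 0.155
# 40.35 [562.1  79.4 268.9] yaw 2.886 F [-2.5 -1.   7.3] Tz [-0.005  0.385 -0.005] w 0.121 g 58.9 j6 -1.31 te 0.155
# 40.55 [562.1  79.3 268.9] yaw 2.836 F [-2.  -1.7  7.6] Tz [ 0.069  0.422 -0.045] w 0.122 g 58.9 j6 -1.26 te 0.156
# 40.75 [562.1  79.3 268.9] yaw 2.786 F [-2.2 -0.4  6.8] Tz [-0.017  0.398  0.026] w 0.12 g 58.8 j6 -1.21 te 0.157
# 40.95 [562.   79.3 268.9] yaw 2.736 F [-3.2 -2.4  7.3] Tz [-0.026  0.422  0.008] w 0.12 g 58.8 j6 -1.16 te 0.157
# 41.15 [562.   79.3 268.9] yaw 2.686 F [-2.5 -1.5  6.7] Tz [-0.036  0.44  -0.005] w 0.117 g 58.7 j6 -1.11 te 0.158
# 41.35 [562.   79.3 268.9] yaw 2.636 F [-2.9 -0.7  7.5] Tz [-0.028  0.465  0.023] w 0.115 g 58.6 j6 -1.06 te 0.159
# 41.55 [562.   79.3 268.9] yaw 2.586 F [-2.6 -1.1  7.5] Tz [0.02  0.502 0.014] w 0.12 g 58.6 j6 -1.01 te 0.16
# 41.75 [561.9  79.3 268.9] yaw 2.536 F [-2.5 -1.   8.5] Tz [ 0.024  0.526 -0.062] w 0.121 g 58.5 j6 -0.96 te 0.161
# 41.95 [561.9  79.3 268.9] yaw 2.486 F [-2.8 -1.4  7.7] Tz [-0.071  0.569 -0.021] w 0.12 g 58.5 j6 -0.91 te 0.162
# 42.15 [561.9  79.3 268.9] yaw 2.437 F [-2.3 -1.2  7.7] Tz [-0.013  0.529  0.293] w 0.118 g 61.4 j6 -0.86 te 0.409
```

```bash

python3 -m crank '[{"x":0,"y":0,"z":0,"turn":0.1},{"x":0,"y":0,"z":0,"turn":0.1},{"x":0,"y":0,"z":0,"turn":0.1},{"x":0,"y":0,"z":0,"turn":0.1},{"x":0,"y":0,"z":0,"turn":0.1}]' >/dev/null; python3 st.py
python3 -m crank '[{"x":0,"y":0,"z":0,"turn":0.1},{"x":0,"y":0,"z":0,"turn":0.1},{"x":0,"y":0,"z":0,"turn":0.1},{"x":0,"y":0,"z":0,"turn":0.1},{"x":0,"y":0,"z":0,"turn":0.1}]' >/dev/null; python3 st.py
python3 -m crank '[{"x":0,"y":0,"z":0,"turn":0.1},{"x":0,"y":0,"z":0,"turn":0.1},{"x":0,"y":0,"z":0,"turn":0.1},{"x":0,"y":0,"z":0,"turn":0.1},{"x":0,"y":0,"z":0,"turn":0}]' >/dev/null; python3 st.py
```

```text
# 42.65 [561.6  79.5 268.9] yaw 1.934 F [-2.7 -0.7  8.3] Tz [0.091 0.798 0.361] w 0.119 g 63.1 j6 -0.35 te -0.445
# 43.15 [561.4  80.  268.9] yaw 1.434 F [-4.8  0.9  8.5] Tz [0.402 0.985 0.392] w 0.119 g 63.0 j6 0.15 te -0.443
# 43.65 [561.3  80.5 268.9] yaw 1.037 F [-4.4  2.2  9.5] Tz [0.738 1.01  0.333] w 0.12 g 62.1 j6 0.54 te 0.672
```

```bash

python3 -m crank '[{"x":0,"y":0,"z":0,"turn":0.1},{"x":0,"y":0,"z":0,"turn":0.087},{"x":0,"y":0,"z":0,"turn":0}]' >/dev/null; python3 st.py
python3 -m crank '[{"x":0,"y":0,"z":0,"turn":0},{"x":0,"y":0,"z":0,"turn":0},{"x":0,"y":0,"z":-3.5,"turn":0},{"x":0,"y":0,"z":-3.5,"turn":0},{"x":0,"y":0,"z":-2,"turn":0}]' 45 >/dev/null; python3 st.py
python3 -m crank '[{"x":-4,"y":0,"z":0,"turn":0},{"x":-4.5,"y":1,"z":0,"turn":0},{"x":-4.5,"y":1,"z":0,"turn":0},{"x":-4.5,"y":1,"z":0,"turn":0},{"x":0,"y":0,"z":0,"turn":0}]' >/dev/null; python3 st.py
python3 snap.py pics/c6.png
```

```text
# 43.95 [561.3  80.7 269. ] yaw 0.85 F [-4.7  1.4  8. ] Tz [0.862 0.954 0.262] w 0.126 g 62.2 j6 0.73 te 0.629
# 44.45 [562.2  79.3 359.3] yaw 0.85 F [-0.2  0.5  0.3] Tz [ 0.015 -0.021 -0.035] w 0.453 g 0.0 j6 0.73 te -0.0
# 44.95 [466.9 -75.4 356.4] yaw 0.843 F [ 1.1 -0.2  0.2] Tz [ 0.016 -0.014 -0.053] w 0.448 g 0.0 j6 0.41 te -0.329
```

View pics/c6.png

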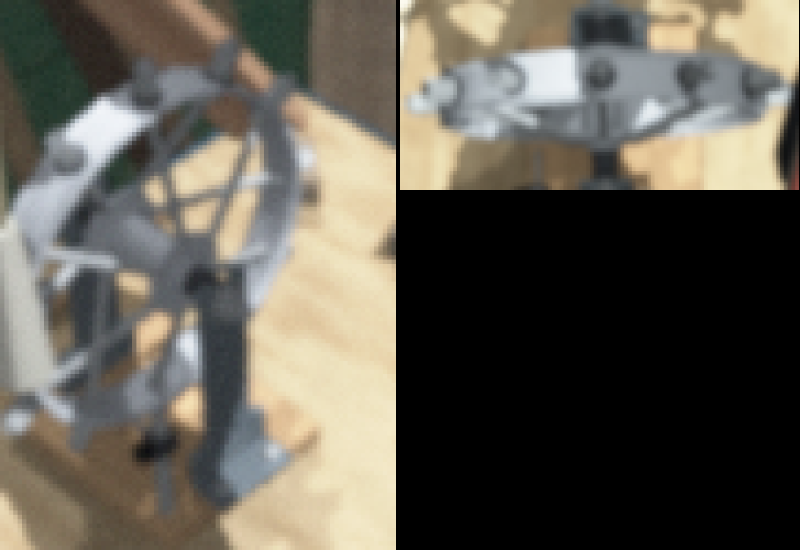

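The picture shows the third nipple standing on top at (600,70), with the wheel still and the arm clear of it. I'm handing in now.

```bash
python3 -c "
from plant import manip;print(manip.job_done())"
```

```text
the job is handed in; nothing more can be done
None
```

I turned the three slack nipples in order, each about a quarter turn past the bite I felt, and handed the job in at about 45 s; no verdict came back. The first is the least certain: the grip shifted once before its bite, and I make it about 1° short. While finding the plate I also came down on a tight nipple once with about 35 N.

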